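# Clear a tipped vial from the sample carousel and hold its cover down on the centre pin

## Robot

A 6-joint arm with a two-finger parallel gripper is mounted at the origin on a cart in front of the work surface, level with it; the furniture and walls round the work are solid. World frame = base frame: x ahead of the robot, y to its left, z up, the work surface at z = 0. Lengths are in m, angles in rad, forces in N, time in s.
With the tool pointing down it reaches from about 0.35 to 0.85 m from the base axis. Payload 8.1 kg.
Tool frame: the origin (TCP) lies between the finger pads; the fingertips stand 19 mm ahead of it and the grasp point (between the pads) is the TCP (tcp_to_tips is the distance from the TCP to the fingertips, in m); x points along the fingers, y is the direction in which the jaws open and shut, and the axes are right-handed (so a half turn about x gives the same grasp; the last joint's range is limited). The gripper opens to 85 mm and grips with 20 to 120 N. Pads are 22 mm wide; open, the fingers measure 114 mm over their backs; the gripper's body (76 mm by 85 mm) begins 54 mm behind the grasp point. The pads swing forward as they close: fully open they stand 13 mm farther back than shut.
Start: joints at [-1.231, 0.13, 1.488, -0, 1.523, -0.085], TCP at [0.247, -0.547, 0.25] pointing down, gripper open.
Joint ranges: [-2.96, 2.96], [-0.89, 2.26], [0.02, 2.5], [-1.34, 4.48], [0, 2.73], [-2.66, 2.66]. Speed limits (rad/s): [2.39, 2.39, 2.79, 3.14, 3.14, 3.14].

## Interface

Orientations are given as a rotation vector (axis times angle).
In Python, from station import * gives the robot as it stands.
- The arm moves only by the tool play_rows, never from a script. Its argument "commands" is one flat list of numbers, 7 for each row, row after row: the shift along the tool's x, y, z in units of 40 mm (1.0 is 40 mm), then the turn, a rotation vector about the tool's x, y, z in units of 5 degrees (1.0 is 5 degrees), then the opening, from 0 (shut) to 1 (fully open). A call has 1 to 10 rows; each row is the pose to reach, as a shift and turn from the pose commanded when the call began, along the tool's axes at that moment; what a row does not reach only later rows make up. A row lasts 1/10 s, in which the tool goes at most 50 mm and 8.59 degrees, less where a joint would pass 70% of its speed; a pose out of reach is approached as far as the arm can. A call with a gripper value outside its range is refused whole. The fingers move at their own pace and stop on an object; the grip force is fixed at half the most. Time passes only in rows, so rows that repeat a pose let the fingers close. It gives the time, the measured TCP pose, the force and the opening at its end, in the units of the state.
- observe(): the state, without advancing time (a new reading comes with each control period).
- capture(name): name is "scene" or "top" or "wrist"; returns the picture (480x640x3 uint8, red, green, blue); there is no depth.
- camera_model(name): a dict with "fx", "fy", "cx", "cy" (pixels), "R" (3x3) and "t" (3): a world point X has camera coordinates R X + t. Camera axes: x right, y down, z forward; pixel columns grow to the right and rows downward; lengths in m; the calibration is good to about 2 mm. The wrist camera is an equidistant fisheye: a pixel r from the principal point sees the ray r / f radians off the axis. A picture is of the moment at which its call begins: read the wrist's pose just before it. camera_model takes no time and is no camera call; for the wrist camera it gives the pose at the moment of the call.
- close_job(): hands the job in, once; it reports no verdict.
Trained networks look in the newest picture that a camera, given by its name, has taken for a name from the list of things; names that differ only in an ending like _2 or _b are one class to them, and where a whole thing is asked for, a point or a joint stands for the part that bears it (a point fixed in the world has none). Each returns a list of dicts, best first, with "score" (0 to 1); they miss things now and then, are a little off and sometimes report something else, mostly with a low value. They report only what shows in the picture. A call takes as long as a camera call. They do not tell look-alikes from the thing itself.
- spot_in(camera, name): "rect" ([left, top, right, bottom] in pixels, round what is visible of it).
- pinpoint(camera, name): "pixel" ([column, row] in pixels: a listed point, or the origin of a listed thing).
The state is a dict: "time": time; "joints": joint angles; "joint_velocities": joint speeds; "joint_efforts": joint torques, N m; "eef_pos": TCP position; "tool_rot": TCP orientation; "ft_force": force on the tool from outside, world axes, zero at the start; "moment": the same for the moment, N m; "opening": finger opening in m.
Only numpy, scipy, OpenCV 4.12 (cv2) and the standard library are available. Lean on these libraries where they do the work, as an engineer would, in place of code of your own. Each camera call takes 0.05 s, during which the arm holds its last target.

## Task

A white-capped vial has fallen over and lies across the top of the freely turning sample carousel: lay it on its side in the grey tray. Then take the white cover by its black bar knob, set it on the carousel so that the bore hidden in its underside drops onto the centre pin (slide it about on the pin's tip until it does), and press it down against the spring collar until its rim sits fully on the carousel. Finish while still holding the cover pressed down, with the three other vials left in their pockets and the dish, stopper, timer and beaker left where they stand.

Things in the scene. Friction and masses are not known exactly. Their poses are not given: they have to be found in the camera images.
- carousel: round aluminium drum, 142 mm wide, turning freely about its vertical axis on a fixed black base 150 mm wide. Origin on the axis at bench level. Flat top (deck) at 60 mm. Six pockets, 27 mm wide, 44 mm deep, on a 48 mm radius every 60 degrees from its x axis; three hold vials, caps 10 mm above the deck. In the middle a hub boss 35 mm wide, 10 mm above the deck, with spring collar and pin
- pin_tip (a point): top of the carousel's centre pin, on the carousel axis: a steel pin of 10 mm diameter, its last 2.5 mm tapered to 7 mm, whose tip is 32 mm above the deck (92 mm above the bench)
- deck (a point): centre of the carousel's deck, on the axis, 60 mm above the bench; the cover's rim rests on it when fully home
- spring_collar (a joint): brass spring collar (27 mm wide) round the centre pin: 0 = up, its top 22 mm above the deck; 0.006 (m) = pressed down by a cover fully home. Its spring pushes up with 4 N at 0 and 10 N at 0.006; the cover's own weight does not press it down
- tipped_vial: the tipped sample vial, glass with a white cap, 24 mm diameter, 54 mm long, about 20 g, at first lying on its side on the deck over an empty pocket, foot towards the centre pin. Origin at the centre of its foot, its z axis runs along it to the cap
- tipped_mid (a point): point on the tipped vial's axis, half way along it (27 mm from the foot)
- cover: opaque white round cover, black bar knob, 0.17 to 0.29 kg, on the bench at first. Origin: centre of its lower rim. 136 mm wide, skirt 16 mm deep, open below; flat underside 16 mm above the rim with a central blind bore, 13 mm wide, up to 40 mm. Off the bore it rests on the pin tip, rim 16 mm above the deck; on the pin it drops 10 mm onto the spring collar; pressed 6 mm more the rim meets the deck
- knob (a point): middle of the cover's bar knob, on the cover's axis 50 mm above its rim: a black bar 46 mm long (along the cover's x axis), 20 mm thick (its y, grip it across this) and 20 mm high, from 39 to 59 mm above the rim, on a 21 mm stem. The top of the cover round it is 20 mm above the rim
- tray: shallow grey plastic tray, fixed to the bench, 90 mm (its x) by 110 mm (its y) outside, walls 4 mm thick and 18 mm high, floor 4 mm thick. Origin at the centre of its underside
- vial_pink: vial with a black cap and pink contents, 24 mm diameter, 54 mm tall, standing in the carousel pocket at 120 degrees. Origin at the centre of its foot
- vial_blue: vial with a black cap and pale blue contents, same size, standing in the carousel pocket at 180 degrees. Origin at the centre of its foot
- vial_rose: vial with a black cap and pink contents, same size, standing in the carousel pocket at 240 degrees. Origin at the centre of its foot
- petri_a: loose glass dish, 60 mm diameter, 16 mm tall, to be left alone
- stopper_b: loose black rubber stopper, 30 mm diameter, 24 mm tall, to be left alone
- timer: white desk timer, a wedge 35 x 62 x 52 mm at the back, to be left alone
- beaker: glass beaker, 83 mm diameter, 118 mm tall, at the back, to be left alone
Mind the look-alikes: they are no part of the job. Several things have the shape of the tipped_vial; the one meant has the colours described above.

How it is judged:
On the way, in this order (a step that is already met when the one before it is completed fails the run):
1. the tipped vial lies in the tray, let go (x of tipped_mid in the frame of tray between -0.041 and 0.041 m and y of tipped_mid in the frame of tray between -0.051 and 0.051 m and height (world z) of tipped_mid below 0.025 m and contact force between the fingers and tipped_vial below 0.05 N), for 0.2 s.
2. the cover has dropped onto the centre pin (horizontal distance between cover and deck below 0.004 m and z of cover in the frame of deck below 0.009 m and angle between cover's own z axis and vertical below 0.1 rad), for 0.1 s.
At the end, for the whole second after the job is handed in: Fingers still press on the cover (over 2 N); its axis within 4 mm of the carousel's, level within 0.05 rad, rim within 1.5 mm of the deck, collar down over 4.5 mm; the white-capped vial lies at rest on its side in the tray; the other three stand in their pockets (foot within 6 mm of the floor) (horizontal distance between cover and deck below 0.004 m and z of cover in the frame of deck below 0.0015 m and angle between cover's own z axis and vertical below 0.05 rad and value of joint spring_collar above 0.0045 m and contact force between the fingers and cover above 2 N and x of tipped_mid in the frame of tray between -0.041 and 0.041 m and y of tipped_mid in the frame of tray between -0.051 and 0.051 m and height (world z) of tipped_mid below 0.025 m and linear speed of tipped_vial below 0.03 m/s and height (world z) of each of vial_pink, vial_blue, vial_rose below 0.022 m and horizontal distance between each of vial_pink, vial_blue, vial_rose and deck below 0.055 m); the arm keeps its last pose, push and grip.
It fails at once if a vial was pulled out of its pocket (height (world z) of any of vial_pink, vial_blue, vial_rose above 0.04 m).
It fails at once if the tipped vial fell to the bench or floor outside the tray (height (world z) of tipped_mid below 0.035 m and horizontal distance between tipped_mid and tray above 0.075 m).
It fails at once if the dish, stopper, timer or beaker was pushed away (distance of any of petri_a, stopper_b, timer, beaker from where it was at the start of the episode above 0.03 m).
It also fails if it takes over 67 s, if anything falls off the work surface, if the arm or the gripper's body presses on something with over 40 N, if the wrist force passes 120 N, or if a joint passes its speed limit or range.

## Working session

There is one attempt and no reset: what is moved stays moved. The work goes in short steps, Python scripts to look and compute and a tool call to move; the robot and the scene stay as the last step left them, time stands still between calls to the robot, and variables do not carry over. Pictures are saved under pics/ and viewed, and the job is handed in when it is done.

Besides the shell and the picture viewer there is one more tool, called after "Request:" as name(argument=value, ...), one argument or row to a line, values as JSON. play_rows: Moves the arm, as the interface text tells. Its arguments: {"type":"object","properties":{"commands":{"type":"array","items":{"type":"number"}}},"required":["commands"]}

```bash
ls; mkdir -p pics; python3 - <<'E'
from station import *
import cv2,numpy as np
s=observe();print(s)
for n in ["scene","top"]:
    im=capture(n);cv2.imwrite(f"pics/{n}0.png",cv2.cvtColor(im,cv2.COLOR_RGB2BGR))
    m=camera_model(n);print(n,m)
    for k in ["carousel","pin_tip","tipped_vial","tipped_mid","cover","knob","tray","petri_a","stopper_b","timer","beaker"]:
        print(k,[(np.round(d["pixel"],1).tolist(),round(d["score"],2)) for d in pinpoint(n,k)][:4])
    for k in ["tipped_vial","vial_pink"]:
        print(k,[(np.round(d["rect"],0).tolist(),round(d["score"],2)) for d in spot_in(n,k)][:6])
print(observe()["time"])
E
```

```text
pics
{'time': 0.0, 'joints': array([-1.23137618e+00,  1.31147131e-01,  1.48929652e+00,  1.55418960e-06,
        1.52302115e+00, -8.53994720e-02]), 'joint_velocities': array([-0.00057831,  0.00054808, -0.00032241,  0.00036497,  0.00049383,
        0.0003793 ]), 'joint_efforts': array([ 8.03600506e-04, -5.69404221e+01, -5.00556779e+01,  2.33882008e-05,
        1.48987159e-02,  1.56450772e-07]), 'eef_pos': array([ 0.24713856, -0.54615857,  0.24924333]), 'tool_rot': array([ 1.98735636,  0.43053906, -1.98783541]), 'ft_force': array([-0.85138746, -0.08068718,  0.17809119]), 'moment': array([-0.01304949,  0.02730391, -0.05143101]), 'opening': 0.08523135069580515}
scene {'fx': 464.3978769174031, 'fy': 464.3978769174031, 'cx': 315.6053816444299, 'cy': 230.6279446290531, 'R': array([[-8.48469900e-01, -5.29243498e-01, -3.85147365e-04],
       [-4.00051793e-01,  6.41829101e-01, -6.54227765e-01],
       [ 3.46492990e-01, -5.54938487e-01, -7.56297483e-01]]), 't': array([0.55598221, 0.14835305, 0.84814788])}
carousel [([363.5, 228.5], 0.75)]
pin_tip [([363.7, 197.3], 0.95), ([363.0, 205.1], 0.63)]

[... 785 characters left out ...]
99616452,  0.02502797, -0.08384425],
       [ 0.0837912 , -0.00316296, -0.99647831]]), 't': array([0.18983768, 0.54793896, 1.01734641])}
carousel [([372.9, 268.6], 0.86)]
pin_tip [([377.5, 267.0], 0.57)]
tipped_vial [([367.5, 269.3], 0.75), ([290.2, 333.5], 0.57)]
tipped_mid [([298.1, 333.3], 0.62), ([356.1, 273.3], 0.57), ([389.4, 256.6], 0.15)]
cover [([228.8, 268.8], 0.75)]
knob []
tray [([299.3, 272.0], 0.74)]
petri_a [([426.5, 295.3], 0.92)]
stopper_b [([264.2, 298.1], 0.6)]
timer [([302.3, 193.2], 0.9), ([373.7, 268.4], 0.22)]
beaker [([342.9, 170.9], 0.93), ([261.2, 294.4], 0.66)]
tipped_vial [([342.0, 266.0, 371.0, 286.0], 0.66), ([289.0, 327.0, 317.0, 344.0], 0.61)]
vial_pink []
1.4
```

```bash
python3 - <<'E'
import cv2
a=cv2.imread("pics/scene0.png");b=cv2.imread("pics/top0.png")
cv2.imwrite("pics/s_crop.png",cv2.resize(a[170:390,220:440],(800,800))[:600] if 0 else cv2.resize(a[180:390,200:480],(800,600),interpolation=cv2.INTER_CUBIC))
cv2.imwrite("pics/t_crop.png",cv2.resize(b[150:360,180:460],(800,600),interpolation=cv2.INTER_CUBIC))
E
```

```text
(no output)
```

View pics/s_crop.png

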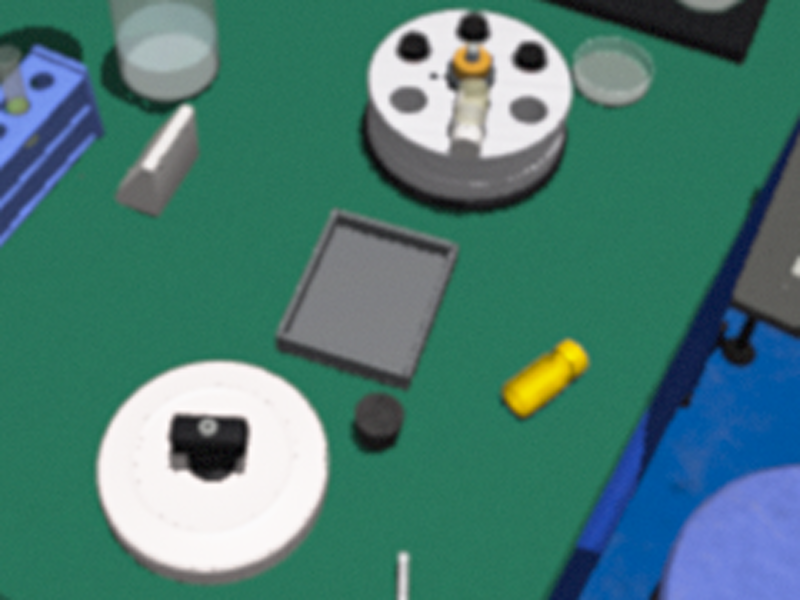

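View pics/t_crop.png

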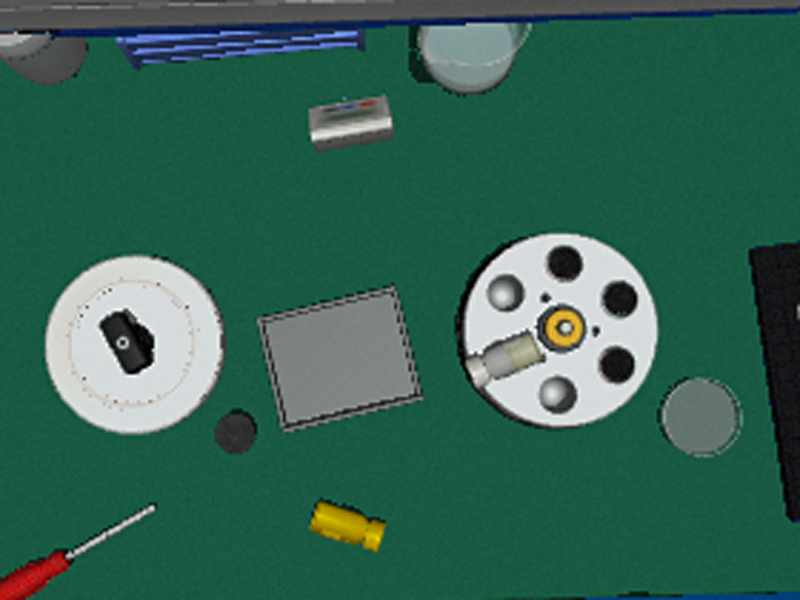

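View pics/scene0.png

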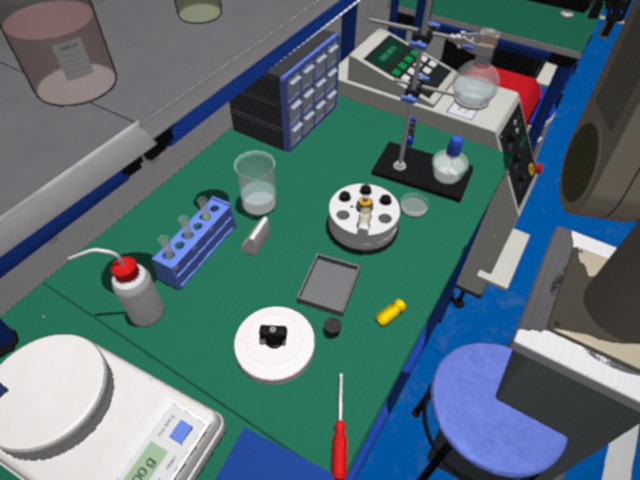

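The pictures show these candidates for the tipped vial:
- **White cap on the deck:** top (356,275), scene (364,222).
- **Yellow decoy on the bench:** top (301,333), scene (391,312).
- **Three black-capped vials:** standing in their pockets.

By the description it is the white-capped one on the deck. The close crop confirms this, with its foot at the hub and its white cap outwards.

```bash
cat > h.py <<'E'
from station import *
import cv2,numpy as np
from scipy.spatial.transform import Rotation as Rn
def ray(m,p,fish=False):
    x=np.array([(p[0]-m["cx"])/m["fx"],(p[1]-m["cy"])/m["fy"]])
    if fish:
        r=np.linalg.norm(x); d=np.array([*(x/r*np.sin(r) if r>1e-9 else x),np.cos(r)])
    else: d=np.array([*x,1.])
    R=np.array(m["R"]);return -R.T@m["t"],R.T@d
def atz(m,p,z,fish=False):
    c,d=ray(m,p,fish);return c+d*(z-c[2])/d[2]
def proj(m,X,fish=False):
    q=np.array(m["R"])@X+m["t"]
    if not fish:return np.array([m["fx"]*q[0]/q[2]+m["cx"],m["fy"]*q[1]/q[2]+m["cy"]])
    r=np.hypot(q[0],q[1]);th=np.arctan2(r,q[2]);return np.array([m["fx"]*th*q[0]/r+m["cx"],m["fy"]*th*q[1]/r+m["cy"]])
def save(n,f):
    im=capture(n);cv2.imwrite(f,cv2.cvtColor(im,cv2.COLOR_RGB2BGR));return im
E
python3 - <<'E'
from h import *
S=camera_model("scene");T=camera_model("top")
L={"pin":(.092,(363.7,197.3),(377.5,265.)),"carousel":(0,(363.5,228.5),(372.9,268.6)),"vialmid":(.072,(366.9,220.1),(356.1,275.3)),"foot":(.072,(362.8,211.7),(367.5,271)),
"cover":(0,(274.2,347.5),(228.8,268.8)),"knob":(.05,(272.2,331.5),(223.5,270)),"tray":(0,(329.7,287.3),(299.3,275)),"petri":(0,(410.9,207.6),(426.5,295.3)),"stop":(0,(331.2,329.2),(264,298))}
for k,(z,a,b) in L.items(): print(k,atz(S,a,z).round(4),atz(T,b,z).round(4))
# top-crop helper points: scale 280/800, offset (180,150)
f=lambda u,v:(180+u*.35,150+v*.35)
for k,z,p in [("deck centre ellipse",.06,(561,330)),("pin",.092,(565,327)),("vial cap end",.072,(473,375)),("vial foot",.072,(541,346)),("cover ctr",.02,(134,344)),("knob a",.059,(108,321)),("knob b",.059,(136,368)),("knob mid screw",.059,(122,343)),
 ("tray tl",.018,(259,320)),("tr",.018,(395,287)),("br",.018,(422,399)),("bl",.018,(284,431)),("vial cap out",.072,(473,375))]:
    print(k,atz(T,f(*p),z).round(4))
E
```

```text
pin [0.4992 0.0718 0.092 ] [0.4964 0.0682 0.092 ]
carousel [ 0.493   0.0691 -0.    ] [0.4916 0.0681 0.    ]
vialmid [0.4726 0.1051 0.072 ] [0.4769 0.1108 0.072 ]
foot [0.4899 0.0896 0.072 ] [0.4852 0.087  0.072 ]
cover [0.4951 0.392  0.    ] [0.4992 0.3874 0.    ]
knob [0.497  0.3891 0.05  ] [0.4954 0.3888 0.05  ]
tray [0.4774 0.2344 0.    ] [0.4816 0.2315 0.    ]
petri [ 0.4334 -0.0399  0.    ] [ 0.4298 -0.0481  0.    ]
stop [0.4296 0.3095 0.    ] [0.433  0.3104 0.    ]
deck centre ellipse [0.4964 0.067  0.06  ]
pin [0.4975 0.0677 0.092 ]
vial cap end [0.4652 0.1329 0.072 ]
vial foot [0.4849 0.0832 0.072 ]
cover ctr [0.4952 0.3876 0.02  ]
knob a [0.5114 0.3987 0.059 ]
knob b [0.4765 0.3785 0.059 ]
knob mid screw [0.495  0.3886 0.059 ]
tray tl [0.5112 0.2925 0.018 ]
tr [0.5338 0.1881 0.018 ]
br [0.448  0.1696 0.018 ]
bl [0.4265 0.2749 0.018 ]
vial cap out [0.4652 0.1329 0.072 ]
```

View pics/top0.png

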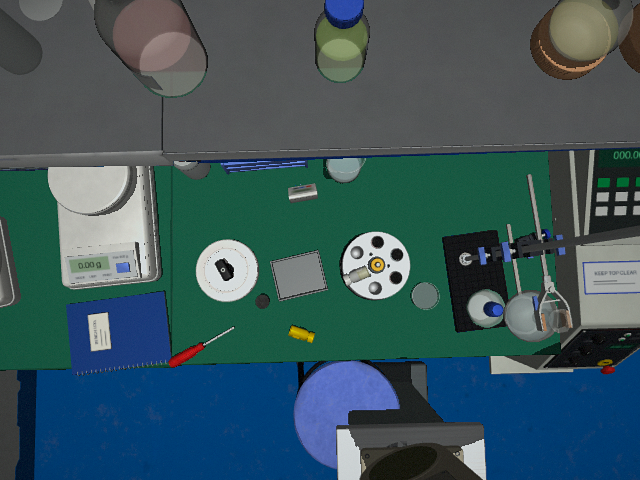

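```bash
cat >> h.py <<'E'
def row(pos,ang,s=None,p0=None,R0=None):
    """tool down, jaw y axis at world angle ang (deg), closest of half turns"""
    s=s or observe()
    p0=s["eef_pos"] if p0 is None else p0
    R0=Rn.from_rotvec(s["tool_rot"]) if R0 is None else R0
    best=None
    for a in (ang,ang+180):
        a=np.radians(a);x=np.array([0,0,-1.]);y=np.array([np.cos(a),np.sin(a),0]);z=np.cross(x,y)
        Rt=Rn.from_matrix(np.array([x,y,z]).T);rv=(R0.inv()*Rt).as_rotvec()
        if best is None or np.linalg.norm(rv)<np.linalg.norm(best):best=rv
    return np.round(np.r_[R0.inv().apply(np.array(pos)-p0)/.04,np.degrees(best)/5],2)
E
python3 - <<'E'
from h import *
s=observe();print(Rn.from_rotvec(s["tool_rot"]).as_matrix().round(3))
print(row([.36,-.15,.3],23)); print(row([.475,.108,.3],23)); print(row([.475,.108,.3],30))
S=camera_model("scene");T=camera_model("top")
print("rod base",atz(S,(400,167),.01))
E
```

```text
[[-0.     0.412 -0.911]
 [-0.    -0.911 -0.412]
 [-1.     0.     0.   ]]
[ -1.24  -7.87  -6.65 -17.73   0.     0.  ]
[ -1.24 -12.57 -11.93 -17.73   0.     0.  ]
[ -1.24 -12.57 -11.93  16.87   0.    -0.  ]
rod base [ 0.50729532 -0.13807003  0.01      ]
```

```bash
python3 - <<'E'
from h import *
S=camera_model("scene");T=camera_model("top")
for X in [(.247,-.547,.25),(0.1,-.2,.4),(0,0,.1),(0,0,0),(.35,0,0),(.3,-.3,.2)]: print(X,proj(T,np.array(X)).round(0),proj(S,np.array(X)).round(0))
# triangulate
def tri(a,b):
    c1,d1=ray(S,a);c2,d2=ray(T,b)
    A=np.c_[d1,-d2];t=np.linalg.lstsq(A,c2-c1,rcond=None)[0]
    p,q=c1+d1*t[0],c2+d2*t[1];return ((p+q)/2).round(3),round(np.linalg.norm(p-q),3)
print("flask centre",tri((478,85),(545,315)),tri((476,85),(528,315)))
print("small flask bluecap",tri((455,142),(495,309)))
print("clamp",tri((412,88),(487,255)))
print("ring",tri((489,38),(555,318)))
save("wrist","pics/w0.png")
E
```

```text
(0.247, -0.547, 0.25) [765. 403.] [597.  25.]
(0.1, -0.2, 0.4) [618. 553.] [703.  41.]
(0, 0, 0.1) [422. 522.] [650. 280.]
(0, 0, 0) [413. 499.] [620. 312.]
(0.35, 0, 0) [406. 332.] [440. 235.]
(0.3, -0.3, 0.2) [596. 369.] [537.  89.]
flask centre (array([ 0.399, -0.202,  0.228]), np.float64(0.001)) (array([ 0.399, -0.166,  0.247]), np.float64(0.005))
small flask bluecap (array([ 0.403, -0.157,  0.114]), np.float64(0.0))
clamp (array([ 0.502, -0.105,  0.239]), np.float64(0.004))
ring (array([ 0.4  , -0.167,  0.34 ]), np.float64(0.005))
```

View pics/w0.png

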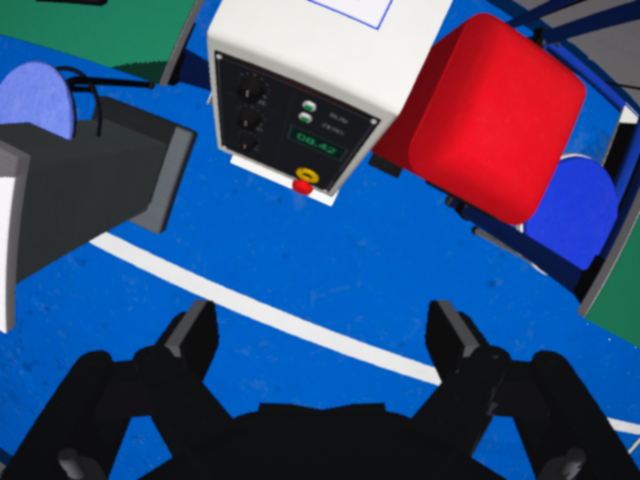

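```bash
python3 - <<'E'
from h import *
S=camera_model("scene");T=camera_model("top")
def tri(a,b):
    c1,d1=ray(S,a);c2,d2=ray(T,b)
    A=np.c_[d1,-d2];t=np.linalg.lstsq(A,c2-c1,rcond=None)[0]
    p,q=c1+d1*t[0],c2+d2*t[1];return ((p+q)/2).round(3),round(np.linalg.norm(p-q),3)
print("upper clamp",tri((425,32),(545,247)))
print("bar end",tri((370,21),(530,175)))
print("bar end2",tri((490,40),(553,305)))
for z in (0,.24,.4,.5): print(proj(T,np.array([.507,-.138,z])),proj(S,np.array([.507,-.138,z])))
s=observe()
for P in [(.25,-.38,.45),(.3,-.18,.45),(.37,.0,.42),(.475,.108,.25)]: print(row(P,23,s))
E
```

```text
upper clamp (array([ 0.512, -0.164,  0.323]), np.float64(0.005))
bar end (array([ 0.624, -0.15 ,  0.322]), np.float64(0.0))
bar end2 (array([ 0.409, -0.173,  0.331]), np.float64(0.026))
[465.41758217 259.3266931 ] [399.52252056 170.25898546]
[506.87966401 252.79770099] [416.05223703  78.98044768]
[551.17218552 245.8230024 ] [431.25023561  -4.9442276 ]
[591.61632282 239.45430498] [443.33507278 -71.67775368]
[ -4.99  -3.77  -1.78 -17.73   0.     0.  ]
[ -4.99  -7.81  -4.98 -17.73   0.     0.  ]
[ -4.24 -11.19  -8.43 -17.73   0.     0.  ]
[ 1.000e-02 -1.257e+01 -1.193e+01 -1.773e+01  0.000e+00  0.000e+00]
```

Request:
play_rows(
  commands=[-3, 0, 0, 0, 0, 0, 1, -5, -1.5, -0.7, -2, 0, 0, 1, -5, -2.6, -1.2, -3.5, 0, 0, 1, -5, -3.8, -1.8, -5.2, 0, 0, 1, -5, -4.8, -2.6, -6.9, 0, 0, 1, -5, -5.8, -3.4, -8.6, 0, 0, 1, -5, -6.8, -4.2, -10.3, 0, 0, 1, -5, -7.8, -5, -12, 0, 0, 1, -5, -7.8, -5, -12, 0, 0, 1],
)

```text
time: 2.35
eef_pos: [0.2943, -0.2069, 0.4486]
tool_rot: [1.278, 1.162, -1.277]
ft_force: [2.1, 0.3, 0.7]
opening: 0.0854
```

```bash
python3 - <<'E'
from h import *
s=observe();print(s["time"],s["eef_pos"],s["joints"].round(2),s["ft_force"].round(1))
for P in [(.3,-.18,.45),(.37,.0,.42),(.475,.108,.22)]: print(row(P,23,s))
E
```

```text
2.35 [ 0.29428233 -0.20688971  0.44859694] [-0.76 -0.51  1.69  0.    1.96 -0.66] [2.1 0.3 0.7]
[-0.04  0.08 -0.68 -5.67  0.01 -0.01]
[ 0.71  1.4  -5.33 -5.67  0.01 -0.01]
[ 5.71  3.75 -8.26 -5.67  0.01 -0.01]
```

Request:
play_rows(
  commands=[0, 0.1, -1, -1, 0, 0, 1, 0.1, 0.4, -2.2, -2.5, 0, 0, 1, 0.3, 0.9, -3.4, -4, 0, 0, 1, 0.7, 1.4, -4.5, -5.7, 0, 0, 1, 0.7, 1.4, -5.4, -5.7, 0, 0, 1, 1.7, 2, -6.2, -5.7, 0, 0, 1, 2.8, 2.6, -7, -5.7, 0, 0, 1, 3.9, 3.3, -7.8, -5.7, 0, 0, 1, 5, 3.75, -8.26, -5.7, 0, 0, 1, 5, 3.75, -8.26, -5.7, 0, 0, 1],
)

```text
time: 3.35
eef_pos: [0.4758, 0.1068, 0.2442]
tool_rot: [0.908, 1.376, -0.912]
ft_force: [-1.2, -0.7, 0.3]
opening: 0.0855
```

```bash
python3 - <<'E'
from h import *
s=observe();print(s["time"],s["eef_pos"],s["joint_velocities"].round(3))
W=camera_model("wrist");print({k:np.array(v).round(3).tolist() for k,v in W.items()})
im=save("wrist","pics/w1.png")
for k in ["pin_tip","tipped_vial","tipped_mid","carousel","tray","vial_pink"]:
    z={"pin_tip":.092,"carousel":0,"tray":0,"vial_pink":.016}.get(k,.072)
    for d in pinpoint("wrist",k)[:3]: print(k,np.round(d["pixel"],1),round(d["score"],2),atz(W,d["pixel"],z,True).round(4))
E
```

```text
3.35 [0.47578797 0.1068109  0.24419059] [ 0.174  0.456 -0.032 -0.007 -0.432  0.173]
{'fx': 371.648, 'fy': 371.648, 'cx': 321.521, 'cy': 238.636, 'R': [[0.921, 0.39, -0.003], [0.374, -0.882, 0.286], [0.109, -0.265, -0.958]], 't': [-0.478, -0.119, 0.351]}
pin_tip [328.7 281.2] 0.81 [0.4976 0.0668 0.092 ]
tipped_vial [321.3 250.8] 0.95 [0.4845 0.0821 0.072 ]
tipped_vial [275.1  25.9] 0.91 [0.3783 0.2393 0.072 ]
tipped_mid [521.1 268.8] 0.75 [0.6665 0.1385 0.072 ]
tipped_mid [286.8 276.5] 0.72 [0.4662 0.0488 0.072 ]
tipped_mid [324.1 218. ] 0.65 [0.4756 0.1091 0.072 ]
carousel [327.6 243.5] 0.64 [0.4965 0.0697 0.    ]
carousel [519.7 269.8] 0.26 [0.7187 0.1281 0.    ]
tray [379.6  94.1] 0.6 [0.4835 0.2303 0.    ]
vial_pink [290.4 275. ] 0.84 [0.4726 0.0282 0.016 ]
vial_pink [377.1  93.2] 0.5 [0.4794 0.2276 0.016 ]
```

View pics/w1.png

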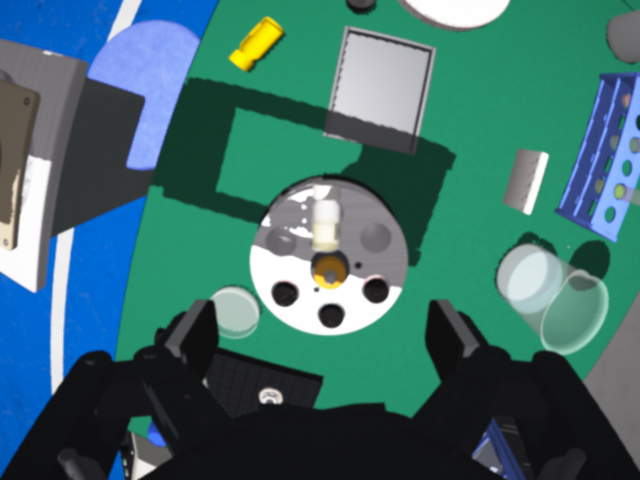

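```bash
python3 - <<'E'
from h import *
W=camera_model("wrist")
a=atz(W,(325,247),.072,True);b=atz(W,(326,188),.072,True);print(a,b,np.degrees(np.arctan2(*(b-a)[1::-1])), np.linalg.norm(a-b))
S=camera_model("scene")
s=observe();print(s["time"],s["eef_pos"])
m=(a+b)/2;print(m)
for z in (.12,.083): print(row([.4755,.109,z],21))
E
```

```text
[0.48949413 0.0825575  0.072     ] [0.47038754 0.12980915 0.072     ] 112.01634576744037 0.05096842053425841
3.7 [0.47707246 0.10479297 0.25054718]
[0.47994084 0.10618333 0.072     ]
[ 3.26 -0.01 -0.12  0.36  0.01 -0.04]
[ 4.19 -0.01 -0.12  0.36  0.01 -0.04]
```

Request:
play_rows(
  commands=[1, 0, -0.1, 0.2, 0, 0, 1, 2, 0, -0.1, 0.2, 0, 0, 1, 3, 0, -0.1, 0.2, 0, 0, 1, 3.6, 0, -0.1, 0.2, 0, 0, 1, 4, 0, -0.1, 0.2, 0, 0, 1, 4.2, 0, -0.1, 0.2, 0, 0, 1, 4.2, 0, -0.1, 0.2, 0, 0, 1],
)

```text
time: 4.4
eef_pos: [0.4749, 0.1086, 0.0805]
tool_rot: [0.925, 1.365, -0.924]
ft_force: [-0.5, -1.0, -0.3]
opening: 0.0853
```

```bash
python3 - <<'E'
from h import *
s=observe();print(s["time"],s["eef_pos"],s["ft_force"])
save("wrist","pics/w2.png")
E
```

```text
4.4 [0.47489527 0.10860963 0.08049423] [-0.48189082 -0.9762468  -0.31979893]
```

View pics/w2.png

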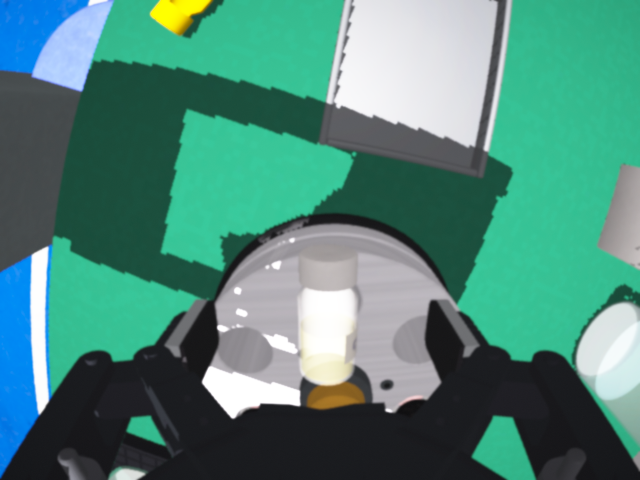

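Request:
play_rows(
  commands=[-0.1, 0, 0, 0, 0, 0, 0.6, -0.1, 0, 0, 0, 0, 0, 0.4, -0.1, 0, 0, 0, 0, 0, 0.3, -0.1, 0, 0, 0, 0, 0, 0.2, -0.1, 0, 0, 0, 0, 0, 0.1, -0.1, 0, 0, 0, 0, 0, 0.1, -0.1, 0, 0, 0, 0, 0, 0.1, -0.1, 0, 0, 0, 0, 0, 0.1],
)

```text
time: 5.25
eef_pos: [0.4752, 0.1091, 0.0847]
tool_rot: [0.924, 1.365, -0.923]
ft_force: [-1.1, 0.2, 6.3]
opening: 0.0217
```

```bash
python3 - <<'E'
from h import *
s=observe();print(s["time"],s["eef_pos"],s["ft_force"],s["opening"])
save("wrist","pics/w3.png")
E
```

```text
5.25 [0.47519021 0.10912101 0.08468212] [-1.05729441  0.22485804  6.26254975] 0.021746801956158225
```

View pics/w3.png

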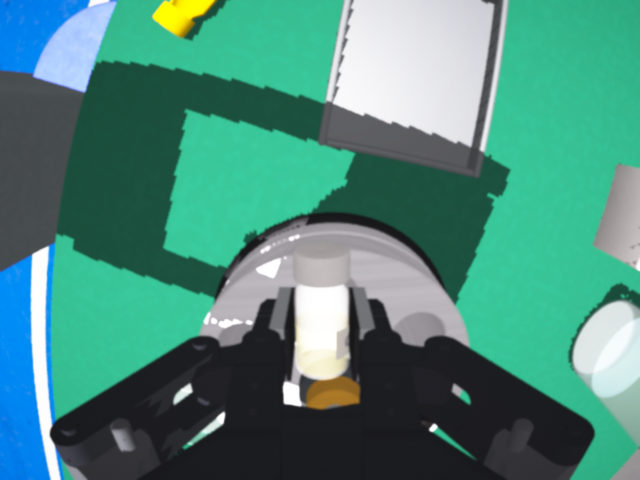

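Request:
play_rows(
  commands=[-0.3, 0, 0, 0, 0, 0, 0.1, -0.6, 0, 0, 0, 0, 0, 0.1, -1.2, 0, 0, 0, 0, 0, 0.1, -1.2, 0, 0, 0, 0, 0, 0.1],
)

```text
time: 5.7
eef_pos: [0.4773, 0.1093, 0.1364]
tool_rot: [0.927, 1.361, -0.92]
ft_force: [0.3, 0.6, 0.1]
opening: 0.022
```

```bash
python3 - <<'E'
from h import *
s=observe();print(s["time"],s["eef_pos"],s["ft_force"],s["opening"])
save("wrist","pics/w4.png")
im=save("scene","pics/s4.png")
cv2.imwrite("pics/s4c.png",cv2.resize(cv2.imread("pics/s4.png")[120:300,270:510],(800,600)))
E
```

```text
5.7 [0.47729723 0.10928612 0.13641971] [0.3060091  0.61928557 0.0966114 ] 0.02195285436800484
```

View pics/w4.png

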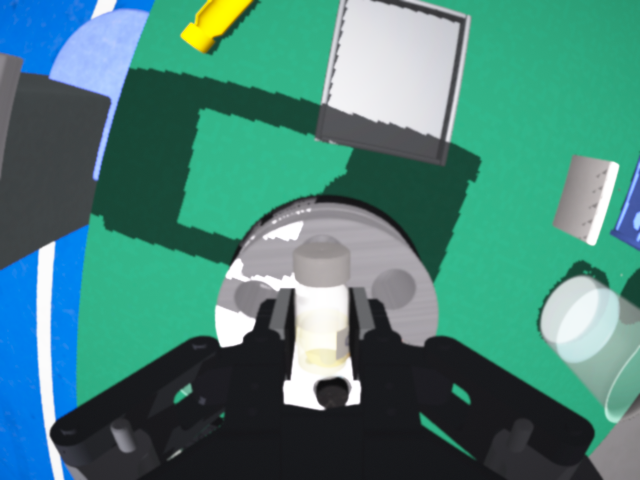

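View pics/s4c.png

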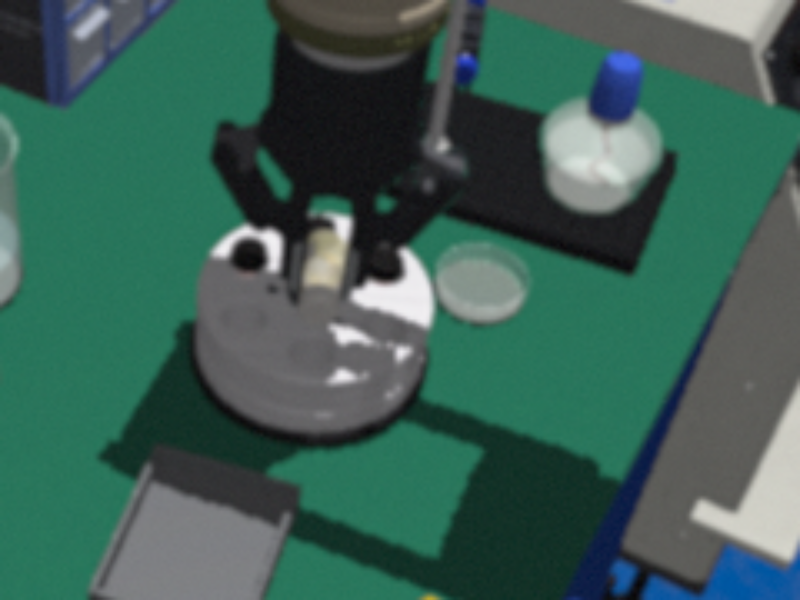

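```bash
python3 - <<'E'
from h import *
s=observe()
for z in (.14,.031): print(row([.481,.231,z],12,s))
E
```

```text
[-0.17  1.26 -2.78  1.97  0.   -0.03]
[ 2.56  1.25 -2.78  1.97  0.   -0.03]
```

Request:
play_rows(
  commands=[-0.2, 0.4, -0.9, 0.7, 0, 0, 0.1, -0.2, 0.8, -1.8, 1.4, 0, 0, 0.1, -0.2, 1.25, -2.8, 2, 0, 0, 0.1, -0.2, 1.25, -2.8, 2, 0, 0, 0.1, 0.6, 1.25, -2.8, 2, 0, 0, 0.1, 1.4, 1.25, -2.8, 2, 0, 0, 0.1, 2, 1.25, -2.8, 2, 0, 0, 0.1, 2.4, 1.25, -2.8, 2, 0, 0, 0.1, 2.4, 1.25, -2.8, 2, 0, 0, 0.1],
)

```text
time: 6.7
eef_pos: [0.4764, 0.23, 0.0323]
tool_rot: [1.051, 1.304, -1.061]
ft_force: [-0.5, -0.1, 0.1]
opening: 0.022
```

```bash
python3 - <<'E'
from h import *
s=observe();print(s["time"],s["eef_pos"],s["ft_force"],s["opening"])
W=camera_model("wrist")
save("wrist","pics/w5.png")
print(row([.481,.231,.031],12,s))
im=save("scene","pics/s5.png")
cv2.imwrite("pics/s5c.png",cv2.resize(cv2.imread("pics/s5.png")[180:360,220:460],(800,600)))
E
```

```text
6.7 [0.47644603 0.22995089 0.03229842] [-0.52516285 -0.08352894  0.11708923] 0.022049663374304876
[ 0.03  0.12 -0.   -0.03  0.01  0.08]
```

View pics/w5.png

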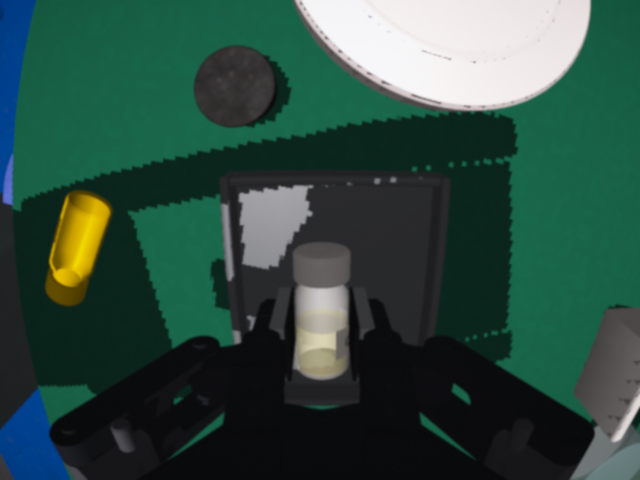

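View pics/s5c.png

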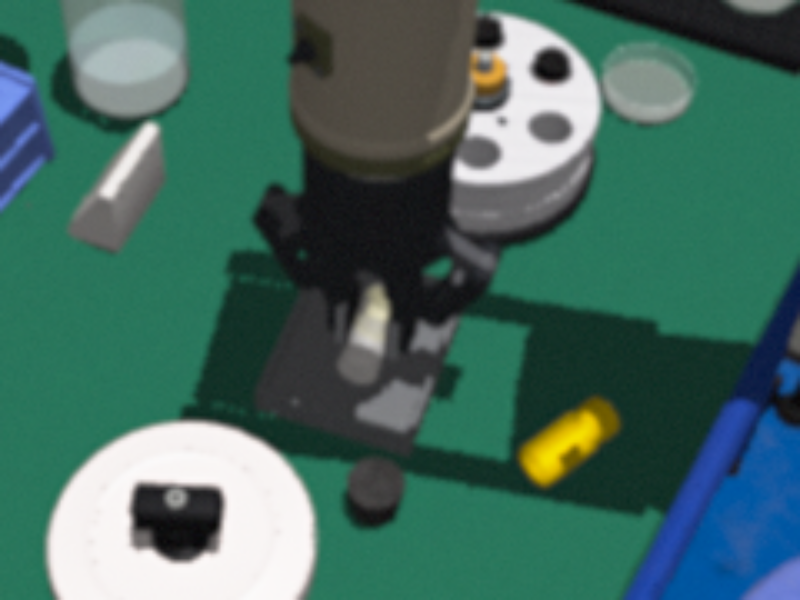

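Request:
play_rows(
  commands=[0, 0.1, 0, 0, 0, 0, 0.1, 0.05, 0.1, 0, 0, 0, 0, 0.1, 0.08, 0.1, 0, 0, 0, 0, 0.1, 0.08, 0.1, 0, 0, 0, 0, 0.28, 0.08, 0.1, 0, 0, 0, 0, 0.35, 0.08, 0.1, 0, 0, 0, 0, 0.42, 0.08, 0.1, 0, 0, 0, 0, 0.42, 0.08, 0.1, 0, 0, 0, 0, 0.42],
)

```text
time: 7.6
eef_pos: [0.4834, 0.2324, 0.0329]
tool_rot: [1.056, 1.3, -1.056]
ft_force: [-0.5, 0.3, -0.7]
opening: 0.0358
```

```bash
python3 - <<'E'
from h import *
s=observe();print(s["time"],s["eef_pos"],s["ft_force"],s["opening"])
save("wrist","pics/w6.png")
E
```

```text
7.6 [0.48343074 0.2323857  0.03294366] [-0.48771265  0.29794812 -0.7059711 ] 0.035771961506841816
```

View pics/w6.png

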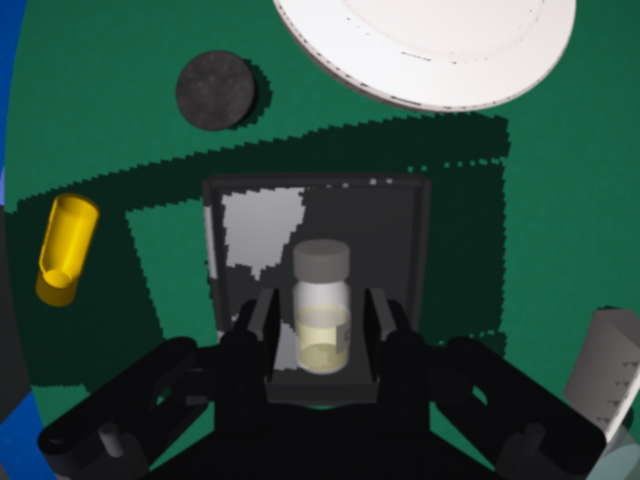

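Request:
play_rows(
  commands=[0.08, 0, 0, 0, 0, 0, 0.42, -0.3, 0, 0, 0, 0, 0, 0.42, -0.8, 0, 0, 0, 0, 0, 0.42, -1.6, 0, 0, 0, 0, 0, 0.42, -2.6, 0, 0, 0, 0, 0, 0.6, -3.6, 0, 0, 0, 0, 0, 0.8, -4.5, 0, 0, 0, 0, 0, 1, -4.5, 0, 0, 0, 0, 0, 1, -4.5, 0, 0, 0, 0, 0, 1],
)

```text
time: 8.55
eef_pos: [0.4842, 0.2327, 0.2152]
tool_rot: [1.058, 1.298, -1.053]
ft_force: [-0.2, 0.5, -1.4]
opening: 0.0852
```

```bash
python3 - <<'E'
from h import *
s=observe();print(s["time"],s["eef_pos"],s["ft_force"],s["opening"])
W=camera_model("wrist");save("wrist","pics/w7.png")
for k,z in [("tipped_mid",.016),("tray",0),("knob",.05),("cover",0),("pin_tip",.092),("stopper_b",0)]:
    for d in pinpoint("wrist",k)[:3]: print(k,np.round(d["pixel"],1),round(d["score"],2),atz(W,d["pixel"],z,True).round(4))
T=camera_model("top");save("top","pics/t7.png")
for k,z in [("tipped_mid",.016),("tray",0),("knob",.05),("cover",0),("pin_tip",.092)]:
    for d in pinpoint("top",k)[:3]: print(k,np.round(d["pixel"],1),round(d["score"],2),atz(T,d["pixel"],z).round(4))
E
```

```text
8.55 [0.48424542 0.2326826  0.21518652] [-0.23721121  0.49298793 -1.43501655] 0.08522142342603028
tipped_mid [319.7 210.8] 0.9 [0.4822 0.2343 0.016 ]
tipped_mid [178.8 190.4] 0.62 [0.3507 0.2279 0.016 ]
tray [314.6 212.7] 0.97 [0.4786 0.2281 0.    ]
knob [378.2  35.7] 0.8 [0.4961 0.3882 0.05  ]
knob [502.8 336. ] 0.47 [0.6846 0.157  0.05  ]
cover [370.2  48.6] 0.62 [0.4964 0.3886 0.    ]
pin_tip [297.3 411.7] 0.78 [0.496  0.0708 0.092 ]
stopper_b [275.3 113.9] 0.68 [0.4253 0.311  0.    ]
tipped_mid [300.4 334.2] 0.75 [0.3538 0.231  0.016 ]
cover [340.7 168.7] 0.23 [0.7184 0.1331 0.    ]
pin_tip [376.2 267.8] 0.94 [0.4908 0.071  0.092 ]
```

View pics/w7.png

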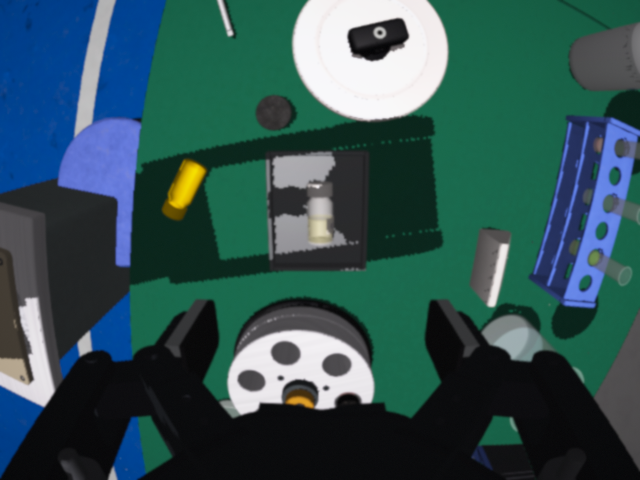

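```bash
python3 - <<'E'
from h import *
s=observe();print(row([.4955,.3885,.2],120,s))
E
```

```text
[ 0.32  1.1  -3.76 14.37  0.    0.  ]
```

Request:
play_rows(
  commands=[0, 0.2, -0.8, 1.7, 0, 0, 1, 0, 0.5, -1.6, 3.4, 0, 0, 1, 0.1, 0.8, -2.6, 5.1, 0, 0, 1, 0.2, 1.1, -3.76, 6.8, 0, 0, 1, 0.3, 1.1, -3.76, 8.5, 0, 0, 1, 0.3, 1.1, -3.76, 10.2, 0, 0, 1, 0.3, 1.1, -3.76, 11.9, 0, 0, 1, 0.3, 1.1, -3.76, 13.4, 0, 0, 1, 0.3, 1.1, -3.76, 14.4, 0, 0, 1, 0.3, 1.1, -3.76, 14.4, 0, 0, 1],
)

```text
time: 10.2
eef_pos: [0.4956, 0.3886, 0.2008]
tool_rot: [1.929, 0.513, -1.93]
ft_force: [0.4, 0.2, 0.2]
opening: 0.0855
```

```bash
python3 - <<'E'
from h import *
s=observe();print(s["time"],s["eef_pos"],s["joint_velocities"].round(2))
W=camera_model("wrist");save("wrist","pics/w8.png")
for k,z in [("knob",.05),("cover",0)]:
    for d in pinpoint("wrist",k)[:3]: print(k,np.round(d["pixel"],1),round(d["score"],2),atz(W,d["pixel"],z,True).round(4))
E
```

```text
10.2 [0.49562999 0.38864093 0.20083439] [ 0.   -0.    0.   -0.   -0.   -0.11]
knob [319.7 226.3] 0.68 [0.4946 0.3898 0.05  ]
cover [321.5 213.3] 0.6 [0.4943 0.3881 0.    ]
```

View pics/w8.png

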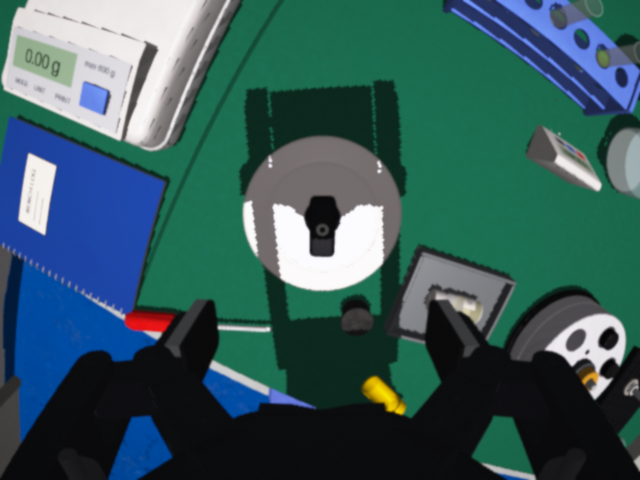

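Request:
play_rows(
  commands=[1, 0, 0, 0, 0, 0, 1, 2, 0, 0, 0, 0, 0, 1, 3, 0, 0, 0, 0, 0, 1, 3.5, 0, 0, 0, 0, 0, 1, 3.75, 0, 0, 0, 0, 0, 1, 3.75, 0, 0, 0, 0, 0, 0.6, 3.75, 0, 0, 0, 0, 0, 0.4, 3.75, 0, 0, 0, 0, 0, 0.2, 3.75, 0, 0, 0, 0, 0, 0, 3.75, 0, 0, 0, 0, 0, 0],
)

```text
time: 11.35
eef_pos: [0.4967, 0.3893, 0.0528]
tool_rot: [1.932, 0.515, -1.926]
ft_force: [-0.0, 0.9, 0.2]
opening: 0.0191
```

Request:
play_rows(
  commands=[0, 0, 0, 0, 0, 0, 0, 0, 0, 0, 0, 0, 0, 0, 0, 0, 0, 0, 0, 0, 0],
)

```text
time: 11.65
eef_pos: [0.4967, 0.3893, 0.0527]
tool_rot: [1.932, 0.515, -1.926]
ft_force: [0.1, -0.6, 6.6]
opening: 0.0188
```

```bash
python3 - <<'E'
from h import *
s=observe();print(s["time"],s["eef_pos"],s["ft_force"],s["opening"],s["moment"])
save("wrist","pics/w9.png")
E
```

```text
11.65 [0.49673    0.38929863 0.05273978] [ 0.07114696 -0.5583057   6.55137173] 0.01881013631602807 [-0.09530479  0.10213904 -0.03308585]
```

View pics/w9.png

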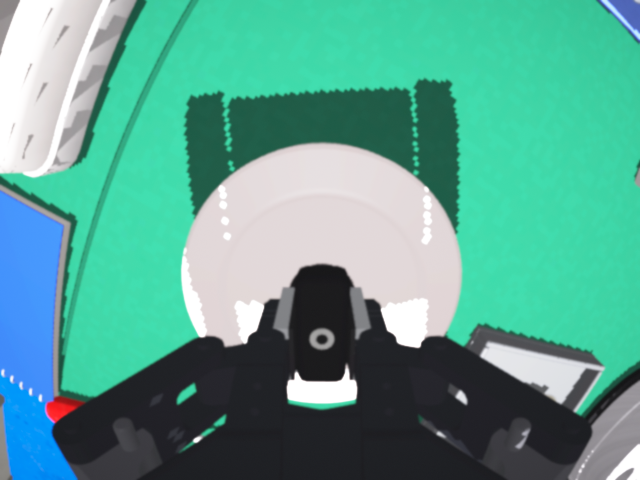

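```bash
python3 - <<'E'
from h import *
W=camera_model("wrist");s=observe()
R=Rn.from_rotvec(s["tool_rot"])
p=atz(W,(321.5,338.5),.059,True);print(p,R.inv().apply(p-s["eef_pos"])*1000)
print(row([.4955,.3885,.0],120,s)[3:])
# screw from scene/top: pictures of before
T=camera_model("top");print(atz(T,(180+122*.35,150+343*.35),.059))
S=camera_model("scene");print(atz(S,(200+208*.35,180+427*.35),.059))
# image-derived rim circle from w8 pose unavailable; cover rim now
im=cv2.imread("pics/w9.png")
E
```

```text
[0.49524883 0.38863045 0.059     ] [-6.25071287 -0.12505047  1.5957575 ]
[-0.03 -0.03  0.  ]
[0.4950383  0.38856267 0.059     ]
[0.49496026 0.38917098 0.059     ]
```

Request:
play_rows(
  commands=[-0.2, 0, 0, 0, 0, 0, 0, -0.7, 0, 0, 0, 0, 0, 0, -1.5, 0, 0, 0, 0, 0, 0, -2.4, 0, 0, 0, 0, 0, 0, -3, 0, 0, 0, 0, 0, 0, -3, 0, 0, 0, 0, 0, 0, -3, 0, 0, 0, 0, 0, 0],
)

```text
time: 12.4
eef_pos: [0.4957, 0.3886, 0.1711]
tool_rot: [1.929, 0.514, -1.928]
ft_force: [0.8, -0.5, -2.2]
opening: 0.019
```

```bash
python3 - <<'E'
from h import *
s=observe();print(s["time"],s["eef_pos"],s["ft_force"],s["opening"],s["moment"])
save("wrist","pics/w10.png");save("scene","pics/s10.png")
cv2.imwrite("pics/s10c.png",cv2.resize(cv2.imread("pics/s10.png")[180:390,180:460],(800,600)))
for P in [(.497,.069,.172)]:
  for a in (120,60,20): print(a,row(P,a,s))
E
```

```text
12.4 [0.49569227 0.38864062 0.17105779] [ 0.80299272 -0.47781753 -2.16916938] 0.019034351774063384 [ 0.06197455  0.00617585 -0.01486313]
120 [-0.03  6.95  3.95 -0.03 -0.01  0.  ]
60 [-3.000e-02  6.950e+00  3.950e+00  1.197e+01 -1.000e-02  0.000e+00]
20 [-3.000e-02  6.950e+00  3.950e+00 -1.603e+01 -1.000e-02 -1.000e-02]
```

View pics/w10.png

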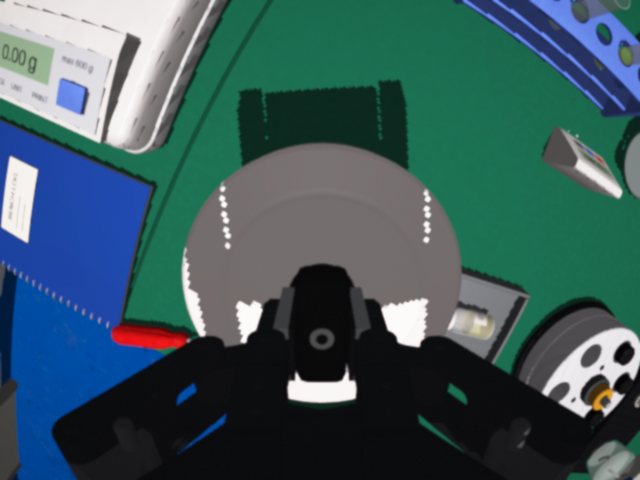

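View pics/s10c.png

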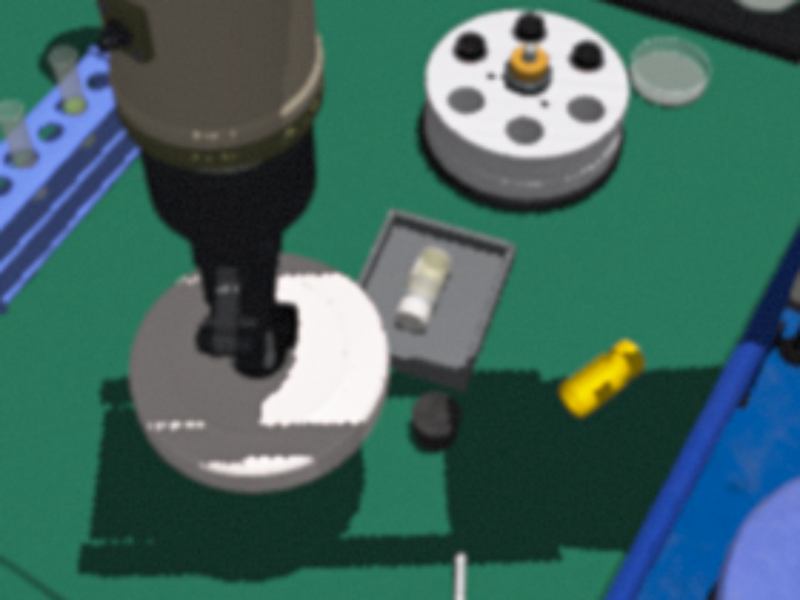

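```bash
python3 - <<'E'
from h import *
T=camera_model("top");S=camera_model("scene")
print("t",observe()["time"])
s=cv2.imread("pics/s10.png");t=cv2.imread("pics/t7.png")
print([ (np.round(d["pixel"],1).tolist(),round(d["score"],2),atz(S,d["pixel"],.092).round(4)) for d in pinpoint("scene","pin_tip")[:2]])
a=cv2.resize(s[185:225,340:390],(800,640),interpolation=cv2.INTER_CUBIC)[:600]
b=cv2.resize(t[230:300,335:415],(685,600),interpolation=cv2.INTER_CUBIC)
cv2.imwrite("pics/pa.png",a);cv2.imwrite("pics/pb.png",b)
b0=cv2.imread("pics/top0.png");cv2.imwrite("pics/pb0.png",cv2.resize(b0[230:300,335:415],(685,600),interpolation=cv2.INTER_CUBIC))
E
```

```text
t 12.5
[([363.8, 193.0], 0.68, array([0.5047, 0.0611, 0.092 ]))]
```

View pics/pa.png

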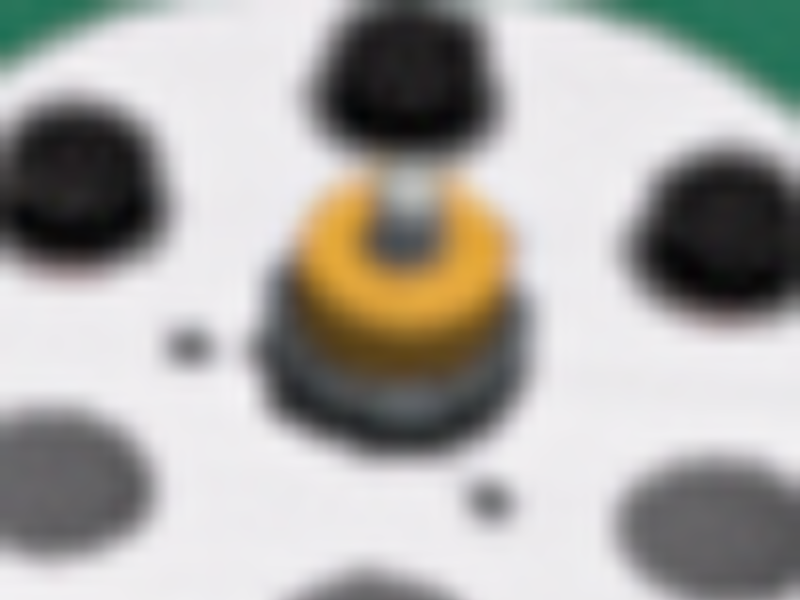

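View pics/pb0.png

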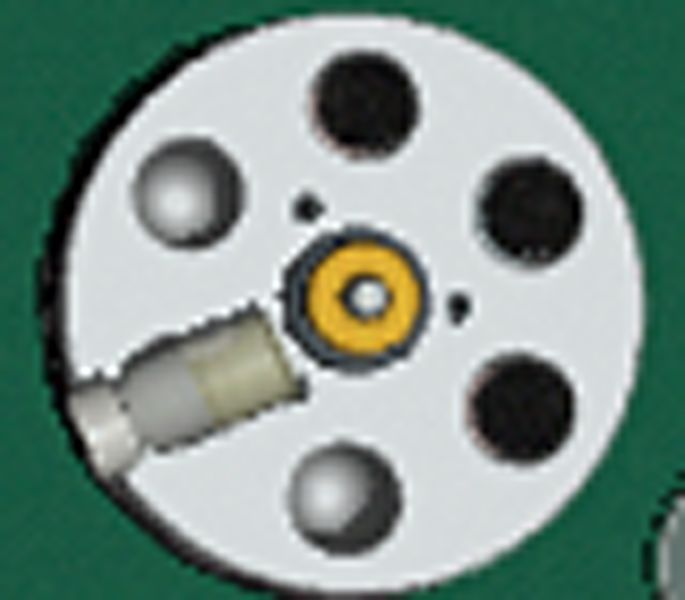

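```bash
python3 - <<'E'
from h import *
T=camera_model("top");S=camera_model("scene")
f=lambda x,y,k,ox,oy:((x+.5)*k-.5+ox,(y+.5)*k-.5+oy)
k=80/685
for z,p in [(.092,(371,295)),(.082,(365,298)),(.06,(355,305))]: print("T",atz(T,f(*p,k,335,230),z).round(4))
for z,p in [(.092,(410,178)),(.082,(404,245))]: print("S",atz(S,f(*p,.0625,340,185),z).round(4))
# deck fit on top0 and s10 : bright mask contour vs circle
from scipy.optimize import least_squares
for n,fn,M in [("T","pics/top0.png",T),("S","pics/s10.png",S)]:
    im=cv2.imread(fn);m=(im.min(axis=2)>150).astype(np.uint8)
    c0=proj(M,np.array([.496,.068,.06])).astype(int)
    h=np.zeros_like(m);h[c0[1]-45:c0[1]+45,c0[0]-45:c0[0]+45]=1
    cs,_=cv2.findContours(m*h,cv2.RETR_EXTERNAL,cv2.CHAIN_APPROX_NONE);c=max(cs,key=cv2.contourArea)[:,0]
    P=np.array([atz(M,q,.06)[:2] for q in c.astype(float)])
    r=least_squares(lambda v:np.hypot(*(P-v[:2]).T)-v[2],[.496,.068,.071],loss="soft_l1",f_scale=.001)
    print(n,r.x.round(4),len(c),np.abs(r.fun).mean())
E
```

```text
T [0.4984 0.0674 0.092 ]
T [0.498  0.0677 0.082 ]
T [0.4971 0.0676 0.06  ]
S [0.4989 0.0663 0.092 ]
S [0.498  0.0677 0.082 ]
T [0.4989 0.0661 0.0683] 272 0.007402646453689153
S [0.4972 0.0689 0.0698] 246 0.012552032294155035
```

```bash
python3 - <<'E'
from h import *
s=observe();print(s["eef_pos"])
for z in (.175,.14): print(row([.4985,.068,z],120,s))
E
```

```text
[0.49446174 0.38779575 0.16841458]
[-0.15  6.99  3.89 -0.03  0.05 -0.  ]
[ 0.73  6.98  3.89 -0.03  0.05 -0.  ]
```

Request:
play_rows(
  commands=[-0.1, 0.6, 0.3, 0, 0, 0, 0, -0.1, 1.6, 0.9, 0, 0, 0, 0, -0.1, 2.6, 1.5, 0, 0, 0, 0, -0.1, 3.6, 2.1, 0, 0, 0, 0, -0.1, 4.6, 2.7, 0, 0, 0, 0, -0.1, 5.6, 3.2, 0, 0, 0, 0, -0.1, 6.4, 3.7, 0, 0, 0, 0, -0.1, 6.8, 3.9, 0, 0, 0, 0, -0.1, 6.98, 3.93, 0, 0, 0, 0, -0.1, 6.98, 3.93, 0, 0, 0, 0],
)

```text
time: 13.55
eef_pos: [0.4979, 0.0677, 0.1739]
tool_rot: [1.928, 0.513, -1.931]
ft_force: [-0.5, 1.1, -1.5]
opening: 0.0191
```

```bash
python3 - <<'E'
from h import *
s=observe();print(s["time"],s["eef_pos"],s["ft_force"],s["opening"],s["joint_velocities"].round(3))
for z in (.145,.13): print(row([.4985,.068,z],120,s))
save("scene","pics/s11.png")
cv2.imwrite("pics/s11c.png",cv2.resize(cv2.imread("pics/s11.png")[120:300,270:510],(800,600)))
E
```

```text
13.55 [0.49793297 0.06769954 0.17388388] [-0.50689565  1.05127581 -1.45265692] 0.019060944450579806 [ 0.036 -0.001 -0.009  0.011  0.004  0.016]
[ 0.72  0.   -0.02 -0.05  0.02  0.01]
[ 1.1   0.   -0.02 -0.05  0.02  0.01]
```

View pics/s11c.png

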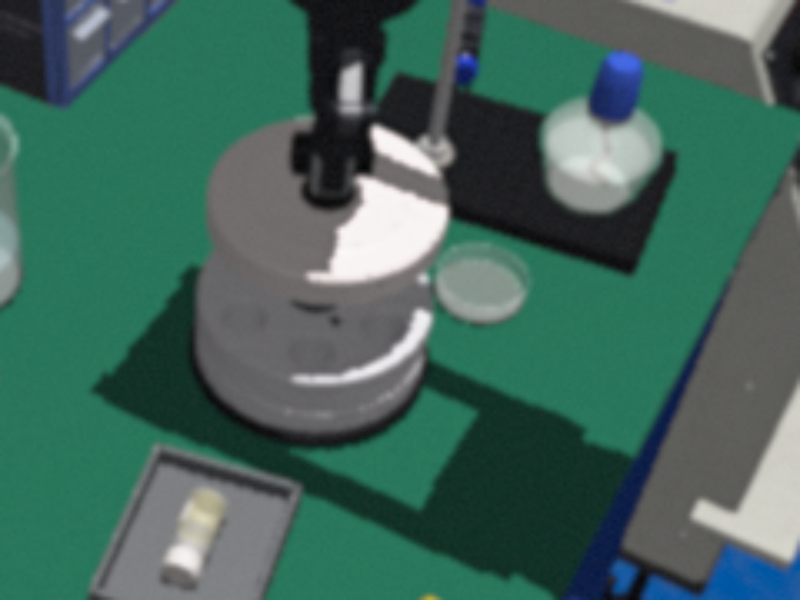

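Request:
play_rows(
  commands=[0.4, 0, 0, 0, 0, 0, 0, 0.8, 0, 0, 0, 0, 0, 0, 1, 0, 0, 0, 0, 0, 0, 1.05, 0, 0, 0, 0, 0, 0, 1.1, 0, 0, 0, 0, 0, 0, 1.1, 0, 0, 0, 0, 0, 0],
)

```text
time: 14.2
eef_pos: [0.4985, 0.0686, 0.1313]
tool_rot: [1.929, 0.514, -1.928]
ft_force: [0.3, -0.0, -1.6]
opening: 0.0189
```

Request:
play_rows(
  commands=[0.05, 0, 0, 0, 0, 0, 0, 0.1, 0, 0, 0, 0, 0, 0, 0.1, 0, 0, 0, 0, 0, 0],
)

```text
time: 14.5
eef_pos: [0.4982, 0.0681, 0.1268]
tool_rot: [1.929, 0.514, -1.929]
ft_force: [0.7, -0.0, -2.3]
opening: 0.0189
```

Request:
play_rows(
  commands=[0.04, 0, 0, 0, 0, 0, 0, 0.08, 0, 0, 0, 0, 0, 0, 0.1, 0, 0, 0, 0, 0, 0, 0.1, 0, 0, 0, 0, 0, 0],
)

```text
time: 14.9
eef_pos: [0.4981, 0.0682, 0.1227]
tool_rot: [1.928, 0.514, -1.929]
ft_force: [-0.4, -0.7, -1.6]
opening: 0.0188
```

Request:
play_rows(
  commands=[0.03, 0, 0, 0, 0, 0, 0, 0.06, 0, 0, 0, 0, 0, 0, 0.1, 0, 0, 0, 0, 0, 0, 0.1, 0, 0, 0, 0, 0, 0],
)

```text
time: 15.3
eef_pos: [0.4983, 0.0682, 0.1188]
tool_rot: [1.929, 0.514, -1.928]
ft_force: [1.0, 0.4, -1.4]
opening: 0.0192
```

Request:
play_rows(
  commands=[0.04, 0, 0, 0, 0, 0, 0, 0.08, 0, 0, 0, 0, 0, 0, 0.08, 0, 0, 0, 0, 0, 0],
)

```text
time: 15.6
eef_pos: [0.4984, 0.0682, 0.116]
tool_rot: [1.929, 0.514, -1.928]
ft_force: [-2.5, -0.9, 4.8]
opening: 0.0191
```

```bash
python3 - <<'E'
from h import *
s=observe();print(s["time"],s["eef_pos"],s["ft_force"],s["opening"],s["moment"])
save("scene","pics/s12.png")
cv2.imwrite("pics/s12c.png",cv2.resize(cv2.imread("pics/s12.png")[150:270,290:450],(800,600),interpolation=cv2.INTER_CUBIC))
E
```

```text
15.6 [0.49840299 0.06822355 0.11600424] [-2.52090793 -0.88925547  4.84524919] 0.01909989136696167 [ 0.01183186  0.4150852  -0.00229026]
```

View pics/s12c.png

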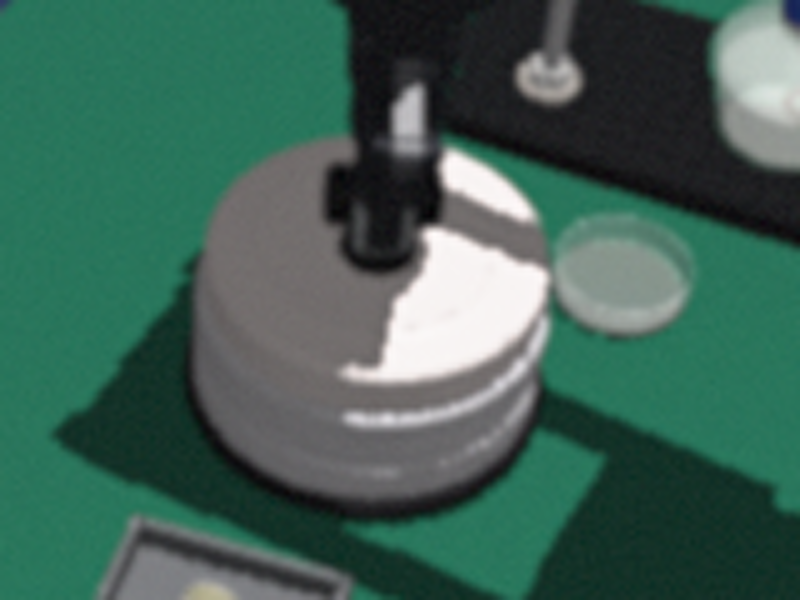

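The cover is on the collar, with the spring at about 6.6 N. I'll press on.

Request:
play_rows(
  commands=[0.04, 0, 0, 0, 0, 0, 0, 0.08, 0, 0, 0, 0, 0, 0, 0.1, 0, 0, 0, 0, 0, 0, 0.1, 0, 0, 0, 0, 0, 0],
)

```text
time: 16.05
eef_pos: [0.4984, 0.0682, 0.1128]
tool_rot: [1.929, 0.514, -1.928]
ft_force: [-5.4, -1.8, 11.7]
opening: 0.0187
```

Request:
play_rows(
  commands=[0.04, 0, 0, 0, 0, 0, 0, 0.08, 0, 0, 0, 0, 0, 0, 0.08, 0, 0, 0, 0, 0, 0],
)

```text
time: 16.35
eef_pos: [0.4985, 0.0682, 0.1126]
tool_rot: [1.928, 0.514, -1.928]
ft_force: [-22.7, -1.9, 39.8]
opening: 0.0192
```

Request:
play_rows(
  commands=[-0.03, -0.01, 0.02, 0, 0, 0, 0, -0.03, -0.01, 0.02, 0, 0, 0, 0, -0.03, -0.01, 0.02, 0, 0, 0, 0],
)

```text
time: 16.65
eef_pos: [0.4984, 0.0682, 0.1126]
tool_rot: [1.931, 0.513, -1.926]
ft_force: [-10.7, -0.9, 23.3]
opening: 0.0189
```

```bash
python3 - <<'E'
from h import *
s=observe();print(s["time"],s["eef_pos"],s["ft_force"],s["opening"],s["moment"])
print(row([.4985,.068,.1126],120,s))
save("scene","pics/s13.png");save("wrist","pics/w13.png")
cv2.imwrite("pics/s13c.png",cv2.resize(cv2.imread("pics/s13.png")[150:300,280:480],(800,600),interpolation=cv2.INTER_CUBIC))
E
```

```text
16.65 [0.49838074 0.06821453 0.11262278] [-10.70003165  -0.87556012  23.31654122] 0.01890008904704561 [-0.06381035  1.7621278  -0.03130431]
[ 0.    0.01  0.   -0.03 -0.02 -0.01]
```

View pics/s13c.png

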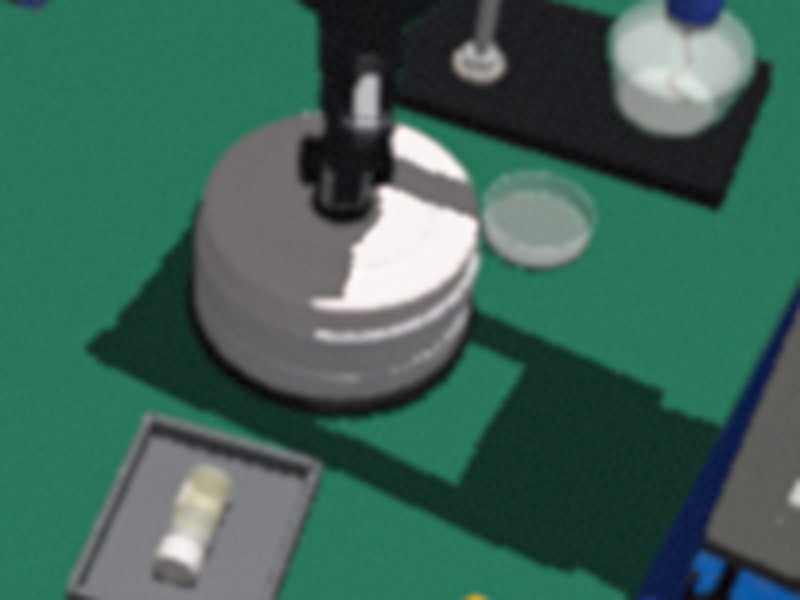

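View pics/w13.png

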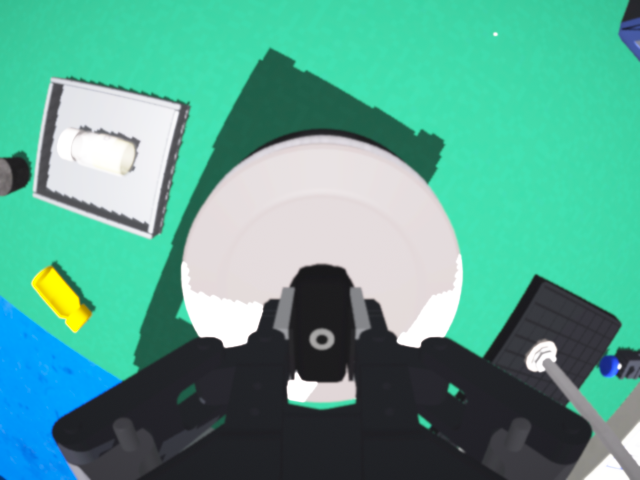

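Request:
play_rows(
  commands=[0, 0, 0, 0, 0, 0, 0, 0, 0, 0, 0, 0, 0, 0, 0, 0, 0, 0, 0, 0, 0, 0, 0, 0, 0, 0, 0, 0],
)

```text
time: 17.15
eef_pos: [0.4984, 0.0682, 0.1126]
tool_rot: [1.931, 0.513, -1.926]
ft_force: [-10.0, -1.1, 24.1]
opening: 0.0188
```

```bash
python3 - <<'E'
from h import *
s=observe();print(s["time"],s["eef_pos"],s["ft_force"],s["opening"],row(s["eef_pos"],120,s))
print(close_job())
E
```

```text
17.15 [0.4983843  0.06819509 0.11261175] [-10.03243231  -1.06134699  24.05489743] 0.01877973798129399 [ 0.    0.    0.   -0.03 -0.02 -0.01]
the job is handed in; nothing more can be done
None
```

I laid the white-capped vial on its side in the tray. I then took the cover by its bar knob, set it on the centre pin and pressed it down, and handed the job in at 17.2 s while still holding it. `close_job` gave no verdict, so the following rests on my own last checks:

- **Vial:** the pictures show it lying near the middle of the tray.
- **Cover:** it went onto the pin at the first try, with no sliding about needed. The tool height puts the rim at about 60 mm, which is deck level. From there the force rose from 12 to 40 N over 0.2 mm of travel, so the rim is on the deck. I backed off and held at a steady 24 N, level to within about 0.2°.
- **Other objects:** the dish, beaker and stopper had not moved in the pictures I took. I did not check the timer again at the end. The three other vials are hidden under the cover, so I could not see them, though they were in their pockets before it went on.

One reading did not fit a clean vertical press: a sideways force of about 10 N remained at the end (23 N at the hardest press). It grew with the push, and a small shift did not remove it; the tool stayed where it was.

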